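# Lock the cutter box's hold-down bar

## Robot

A 6-joint arm with a two-finger parallel gripper is mounted at the origin on the work surface. World frame = base frame: x ahead of the robot, y to its left, z up, the work surface at z = 0. Lengths are in mm, angles in rad, forces in N, time in s.
With the tool pointing down it reaches from about 350 to 875 mm from the base axis. Payload 4.2 kg.
Tool frame: the origin (TCP) lies on the mounting face of the last link; the fingertips stand 173 mm ahead of it and the grasp point (between the pads) lies grip_point_offset ahead of it (grip_point_offset is the distance from the TCP to the grasp point, in mm); z points along the fingers, y is the line along which they close (so a half turn about z gives the same grasp; the last joint's range is limited). The gripper opens to 85 mm and grips with 20 to 120 N. Pads are 22 mm wide; open, the fingers measure 114 mm over their backs; the gripper's body (76 mm by 85 mm) begins 54 mm behind the grasp point. The pads swing forward as they close: fully open they stand 13 mm farther back than shut.
Start: joints at [0.259, 0.385, 0.008, 0, -1.194, -0.259], TCP at [624.98, 0.025, 404.712] pointing down, gripper open.
Joint ranges: [-3.14, 3.14], [-1.21, 2.06], [-1.07, 1.41], [-3.16, 2.05], [-2.99, -0.16], [-3.1, 3.1]. Speed limits (rad/s): [2.79, 2.79, 3.14, 3.14, 3.14, 3.14].

## Interface

Orientations are given as a unit quaternion [x, y, z, w].
In Python, from bench import read_state, get_image, job_done, recognise, place_of, grip_point_offset gives the robot as it stands. The module is installed in compiled form; this text tells all that it offers.
- The arm moves only by the tool carry_out, never from a script. Its arguments are lists of equal length, an entry for each row: "slide": the shift along the tool's x, y, z in m, a list of three; "roll": the turn about the tool's z in degrees; "claw": the finger opening in m, from 0 to 0.0854. A call has 1 to 8 rows; each row is the pose to reach, as a shift and turn from the pose commanded when the call began, along the tool's axes at that moment; what a row does not reach only later rows make up. A row lasts 1/8 s, in which the tool goes at most 62.5 mm and 10.7 degrees, less where a joint would pass 70% of its speed; a pose out of reach is approached as far as the arm can. A call with a gripper value outside its range is refused whole. The fingers move at their own pace and stop on an object; the grip force is fixed at half the most. Time passes only in rows, so rows that repeat a pose let the fingers close. It gives the time, the measured TCP pose, the force, the opening and the grip force at its end, in the units of the state.
- read_state(): the state, without advancing time (a new reading comes with each control period).
- get_image(name): name is "scene" or "side" or "wrist"; returns a dict with "img" (480x640x3 uint8, red, green, blue), "z_map" (480x640 float32, mm along the optical axis (not along the pixel's ray), 0 where there is no reading), "mtx" (3x3 intrinsics, pixels), "k1" (the pictures are not rectified: a ray, as slopes to the right and down, at radius r is drawn at 1 + k1 r^2 times it, then the intrinsics apply), "world_from_camera" (4x4, takes a point from camera to world coordinates); the wrist camera has in their place "T_tool_cam" (4x4, takes a point from camera to tool coordinates, whose origin is the TCP and whose axes are the flange's). Camera axes: x right, y up, looking along -z (the intrinsics and any distortion apply to the point x, -y, -z); pixel columns grow to the right and rows downward; lengths in mm; the calibration is good to about 2 mm. A picture is of the moment at which its call begins: read the wrist's pose just before it.
- job_done(): hands the job in; it is judged then, once.
Trained networks look in a picture, given as the dict that the camera call returned (one of the last four; its "shot" number tells which), for a name from the list of things; names that differ only in an ending like _2 or _b are one class to them, and where a whole thing is asked for, a point or a joint stands for the part that bears it (a point fixed in the world has none). Each returns a list of dicts, best first, with "conf" (0 to 1); they miss things now and then, are a little off and sometimes report something else, mostly with a low value. They report only what shows in the picture. A call takes as long as a camera call.
- recognise(picture, thing): "at" ([column, row] in pixels, amid what is visible of it).
- place_of(picture, thing): "at" ([column, row] in pixels: a listed point, or the origin of a listed thing).
The state is a dict: "clock": time; "joints": joint angles; "joint_vel": joint speeds; "joint_efforts": joint torques, N m; "position": TCP position; "ee_rot": TCP orientation; "contact_force": force on the tool from outside, world axes, zero at the start; "wrist_torque": the same for the moment, N m; "gripper_width": finger opening in mm; "grasp_force": force on a finger pad.
Only numpy, scipy, OpenCV 4.12 (cv2) and the standard library are available. Lean on these libraries where they do the work, as an engineer would, in place of code of your own. Each camera call takes 0.05 s, during which the arm holds its last target. There are 200 camera calls.

## Task

Lift the loose lid off the cutter box by its knob and set it down gently, flat and knob up, on the bench. Then swing the hold-down bar in the box round over the row of cutters until it snaps fully home behind the spring bolt of its catch and stays there by itself, without ramming it against the stop. Leave the lid off and the other things where they are.

Things in the scene. Friction and masses are not known exactly. Their poses are not given: they have to be found in the camera images.
- case: open plywood box fixed to the bench, 230 x 230 outside, walls 10 thick, rim 100 above the bench, inner floor at 10. Origin: centre of its underside; z up. In its frame the bar's hinge is at x=+45, y=-85 and the closed bar runs along +y at about x=+45 over three steel cutters (tops at z=36).
- lid: loose plywood lid, 0.4 kg: slab 240 x 240 x 10 with a 190 x 190 x 6 plug under it that sits in the box's mouth. Origin: centre of the plug's underside (94 above the bench while it lies on the box, 0 when it lies on the bench); z up.
- lid_knob (a point): centre of the lid's round knob head, 34 in diameter and 20 high, 40 above the lid's origin; under the head a stem 18 in diameter and 14 high rises from the slab's top at 16.
- bar (a joint): angle of the steel hold-down bar about its upright hinge (rad). 0: along the box's +y, nominally closed; positive: open, counter-clockwise from above, up to 1.3. A spring opens it to about 0.5 if let go early. The bolt is met 0.10 before the stop and takes 10 to 20 N at the peg; 0.05 before the stop the bar snaps in. Home is between -0.075 and 0.09: see catch.
- bar_hinge (a point): top of the hinge hub, on the bar's upright turning axis, 52 above the bench.
- bar_peg (a point): centre of the top of the upright round steel peg on the bar, 12 in diameter, 40 high (48 to 88 above the bench, so its top is 12 below the box's rim), 135 from the hinge axis. Pinch or push it to swing the bar. The bar is flat, 10 wide, 8 thick, from 40 to 48 above the bench.
- bar_tip (a point): middle of the bar's round end (radius 5), 160 from the hinge axis, 44 above the bench.
- catch: steel base plate of the catch in the box; axes as the box's, origin on the bar's hinge axis, 40 above the bench. On it, screwed down in slots and so up to 12 either way along x from nominal (not measured: feel for it), sit a rigid stop post (158 along +y, top at 50) for the bar's tip and a housing with a round-nosed spring bolt (168 along +y) that yields along +y.
- jar_tall: bystander: clear jar with cap, 72 across, 120 high; origin: centre of its underside
- jar_wide: bystander: clear jar with cap, 90 across, 90 high; origin: centre of its underside
- can: bystander: can, 66 across, 110 high; origin: centre of its underside
- hammer: bystander: hammer lying on the bench
- block: bystander: cork sanding block 112 x 67 x 31; origin: centre of its underside
- jar_small: bystander: small jar, 44 across, 55 high, close beside the box; origin: centre of its underside
- screwdriver: bystander: screwdriver lying behind the box
- spanner: bystander: flat spanner 82 long, 6 thick, on the floor of the box, well below the bar; origin: centre of its underside

How it is judged:
By the outcome, as a careful person would: the job done as asked, in the order asked, and still so for the second after the job is handed in, with the robot touching nothing.
It also fails if it takes over 58 s, if anything falls off the work surface, if the arm or the gripper's body presses on something with over 40 N, if the wrist force passes 120 N, or if a joint passes its speed limit or range.

## Working session

There is one attempt and no reset: what is moved stays moved. The work goes in short steps, Python scripts to look and compute and a tool call to move; the robot and the scene stay as the last step left them, time stands still between calls to the robot, and variables do not carry over. Pictures are saved under pics/ and viewed, at most 10 in all, crops included, and the job is handed in when it is done.

Besides the shell and the picture viewer there is one more tool, called after "Emit:" as name(argument=value, ...), one argument or row to a line, values as JSON. carry_out: Moves the arm, as the interface text tells. Its arguments: {"type":"object","properties":{"slide":{"type":"array"},"roll":{"type":"array"},"claw":{"type":"array"}},"required":["slide","roll","claw"]}

```bash
mkdir -p pics
cat > h.py <<'E'
import numpy as np, cv2
from bench import *
from scipy.spatial.transform import Rotation as R
def shot(n):
    s=read_state(); p=get_image(n)
    if n=="wrist":
        T=np.eye(4);T[:3,:3]=R.from_quat(s["ee_rot"]).as_matrix();T[:3,3]=s["position"]
        p["W"]=T@np.array(p["T_tool_cam"])
    else: p["W"]=np.array(p["world_from_camera"])
    return p
def ray(p,at):
    K=np.array(p["mtx"]);d=np.array([(at[0]-K[0,2])/K[0,0],(at[1]-K[1,2])/K[1,1]]);u=d.copy()
    for _ in range(20): u=d/(1+p["k1"]*(u@u))
    return np.array([u[0],-u[1],-1.])
def world(p,at,z=None):
    """point at pixel: at height z, else from the depth map"""
    r=ray(p,at);W=p["W"]
    if z is None:
        c,w=int(round(at[0])),int(round(at[1]));q=p["z_map"][max(w-1,0):w+2,max(c-1,0):c+2];q=q[q>0]
        if not len(q): return None
        return (W@np.append(r*np.median(q),1))[:3]
    d=W[:3,:3]@r;o=W[:3,3]
    return o+d*(z-o[2])/d[2]
def save(p,f): cv2.imwrite("pics/"+f,cv2.cvtColor(p["img"],cv2.COLOR_RGB2BGR))
E
python3 - <<'E'
from h import *
np.set_printoptions(precision=1,suppress=True)
print(grip_point_offset); print(read_state())
H=dict(lid=94,lid_knob=134,case=0,jar_tall=0,jar_wide=0,can=0,hammer=5,block=0,jar_small=0,screwdriver=8)
for n in("scene","side"):
    p=shot(n);save(p,n+".png");print(n,p["W"][:3,3],p["W"][:3,2])
    for t,z in H.items():
        for d in place_of(p,t)[:2]: print(t,round(d["conf"],2),np.array(d["at"]),world(p,d["at"],z))
E
```

```text
154.70000000000002
{'clock': 0.0, 'joints': array([ 0.3,  0.4,  0. , -0. , -1.2, -0.3]), 'joint_vel': array([ 0.,  0.,  0.,  0., -0.,  0.]), 'joint_efforts': array([ -0. , -39.2,  18.8,   4.2,  -0. ,   0. ]), 'position': array([624.8,   0. , 403.6]), 'ee_rot': array([-0.7,  0.7,  0. , -0. ]), 'contact_force': array([-0.3, -0.8,  0.3]), 'wrist_torque': array([0. , 0.1, 0. ]), 'grasp_force': 0.0, 'gripper_width': 85.40778889070238}
scene [1582.1 -811.4 1149.6] [ 0.6 -0.5  0.6]
lid 0.63 [298.4 266.2] [ 571.7 -144.9   94. ]
lid 0.35 [292.7 255.4] [ 525.  -132.9   94. ]
lid_knob 0.95 [296.2 253.5] [ 563.6 -146.5  134. ]
case 0.78 [297.1 292.5] [ 573.3 -150.5    0. ]
jar_tall 0.8 [440.7 275.2] [746.4 238.5   0. ]
jar_tall 0.35 [298.  254.9] [437.8 -57.9   0. ]
jar_wide 0.77 [471.  247.6] [706.2 408.3   0. ]
can 0.86 [184.  339.5] [ 557.6 -488.3    0. ]
can 0.23 [155.6 296.2] [ 367.6 -485.6    0. ]
hammer 0.79 [155.3 295.3] [ 369.  -486.3    5. ]
hammer 0.18 [326.6 331.5] [ 743.  -170.4    5. ]
block 0.92 [195.6 262.2] [ 297.5 -329.6    0. ]
jar_small 0.81 [248.  314.8] [ 572.3 -307.9    0. ]
screwdriver 0.56 [327.4 330.1] [ 742.4 -167.4    8. ]
side [247.2 786.9 599.1] [-0.3  0.8  0.5]
lid 0.59 [317.4 216.2] [ 568.4 -142.    94. ]
lid_knob 0.63 [318.1 198.7] [ 571.7 -154.7  134. ]
case 0.61 [320.5 251.5] [ 557.1 -137.6    0. ]
jar_tall 0.65 [168.2 327.4] [741.5 236.4   0. ]
jar_tall 0.52 [435.1 228.2] [ 303.3 -365.     0. ]
jar_wide 0.92 [131.7 396.9] [696.4 405.    0. ]
jar_wide 0.21 [318.9 251.3] [ 561.1 -137.     0. ]
can 0.72 [363.9 196. ] [ 539.3 -497.     0. ]
hammer 0.64 [419.5 204.5] [ 365.7 -489.5    5. ]
block 0.96 [434.9 230. ] [ 302.6 -354.3    0. ]
screwdriver 0.42 [262.9 236. ] [ 716.9 -144.     8. ]
```

View pics/scene.png

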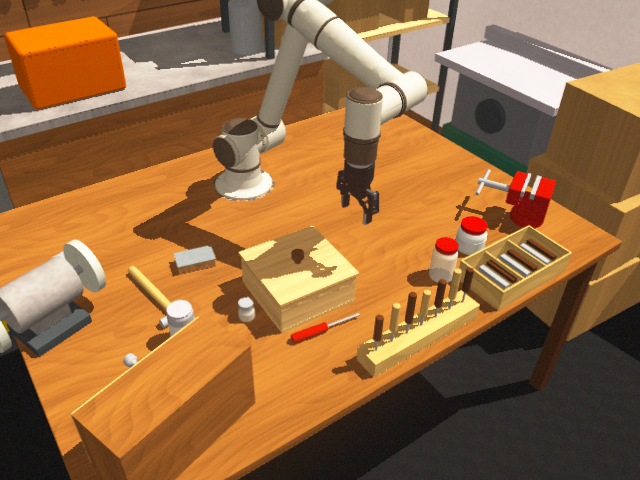

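View pics/side.png

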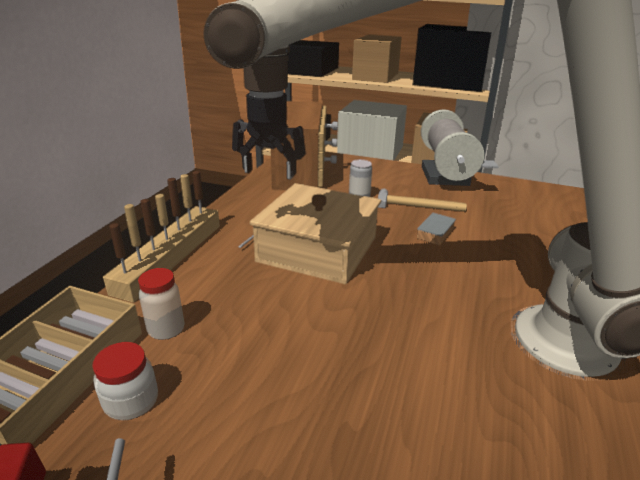

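The lid lies on the box in the scene view at about (300,265), with its knob at (298,255). The small jar (248,310) and the screwdriver (325,328) are close by, and the bench on the robot's left is free. I'll move above the knob first.

Emit:
carry_out(
  slide=[
    [0.04, 0.015, 0],
    [0.09, 0.035, 0],
    [0.14, 0.055, 0],
    [0.15, 0.058, 0],
    [0.15, 0.058, 0],
  ],
  roll=[0, 0, 0, 0, 0],
  claw=[0.0854, 0.0854, 0.0854, 0.0854, 0.0854],
)

```text
clock: 1.72
position: [566.9, -150.4, 404.9]
ee_rot: [-0.707, 0.708, -0.0, 0.0]
contact_force: [-0.1, -0.2, -0.3]
gripper_width: 85.5
grasp_force: 0.0
```

Run:
```python
from h import *
np.set_printoptions(precision=2,suppress=True)
s=read_state();print(s["clock"],s["position"],s["ee_rot"])
p=shot("wrist");save(p,"w1.png");print(p["W"])
for t,z in(("lid_knob",134),("lid",94)):
    for d in place_of(p,t)[:2]: print(t,d["conf"],np.array(d["at"]),world(p,d["at"],z),world(p,d["at"]))
```

```text
1.725 [ 566.94 -150.42  404.87] [-0.71  0.71 -0.    0.  ]
[[  -1.     -0.     -0.    567.29]
 [   0.     -0.96   -0.27 -216.93]
 [  -0.     -0.27    0.96  373.07]
 [   0.      0.      0.      1.  ]]
lid_knob 0.58 [316.7 251.2] [ 569.17 -142.59  134.  ] [ 569.1  -145.32  142.78]
lid 0.73 [319.  231.6] [ 567.9  -143.92   94.  ] [ 567.79 -156.69  142.81]
lid 0.55 [130.8 185.3] [ 690.35 -175.25   94.  ] [ 683.6  -177.53  109.31]
```

View pics/w1.png

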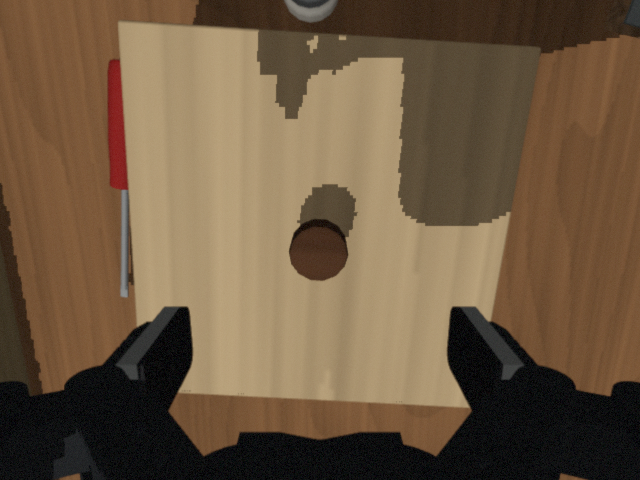

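The wrist view shows the knob's top at about (319,250). The lid's corners are at (119,22), (540,46) and (470,408), it is turned slightly, and the small jar shows at the top edge at (311,5). I'll work out the lid's pose from these.

Run:
```python
from h import *
np.set_printoptions(precision=2,suppress=True)
p=shot("wrist")
c=[world(p,a,110)for a in((119,22),(540,46),(470,408))]
print(c,"centre",(c[0]+c[2])/2, "len",np.linalg.norm(c[0]-c[1]),np.linalg.norm(c[1]-c[2]))
d=c[1]-c[0];print("edge ang",np.degrees(np.arctan2(d[1],d[0])));d=c[2]-c[1];print(np.degrees(np.arctan2(d[1],d[0])))
print("knob",world(p,(319,250),144))
```

```text
[array([ 679.41, -266.79,  110.  ]), array([ 444.05, -254.72,  110.  ]), array([460.74, -16.97, 110.  ])] centre [ 570.08 -141.88  110.  ] len 235.6701962517688 238.33433039154122
edge ang 177.06396585283812
85.98615842339252
knob [ 568.29 -144.98  144.  ]
```

Emit:
carry_out(
  slide=[
    [-0.0065, -0.002, 0.05],
    [-0.0065, -0.002, 0.09],
    [-0.0065, -0.002, 0.113],
    [-0.0065, -0.002, 0.113],
    [-0.0065, -0.002, 0.113],
    [-0.0065, -0.002, 0.113],
    [-0.0065, -0.002, 0.113],
    [-0.0065, -0.002, 0.113],
  ],
  roll=[0, 0, 0, 0, 0, 0, 0, 0],
  claw=[0.0854, 0.0854, 0.0854, 0.0854, 0.02, 0.02, 0.02, 0.02],
)

```text
clock: 2.92
position: [569.1, -143.4, 293.1]
ee_rot: [0.707, -0.707, 0.001, -0.001]
contact_force: [-1.9, 1.6, 5.4]
gripper_width: 32.3
grasp_force: 59.8
```

Emit:
carry_out(
  slide=[
    [0, 0, -0.008],
    [0, 0, -0.02],
    [0, 0, -0.04],
    [0, 0, -0.065],
    [0, 0, -0.08],
    [0, 0, -0.08],
  ],
  roll=[0, 0, 0, 0, 0, 0],
  claw=[0.02, 0.02, 0.02, 0.02, 0.02, 0.02],
)

```text
clock: 3.68
position: [569.1, -143.5, 372.9]
ee_rot: [-0.707, 0.707, -0.001, 0.001]
contact_force: [-0.3, -0.3, -3.8]
gripper_width: 32.1
grasp_force: 60.1
```

Run:
```python
from h import *
p=shot("side");save(p,"s2.png");print(read_state()["contact_force"],read_state()["wrist_torque"])
```

```text
[-0.07572831  0.05110251 -4.46478397] [-0.01012029  0.11454074 -0.03977228]
```

View pics/s2.png

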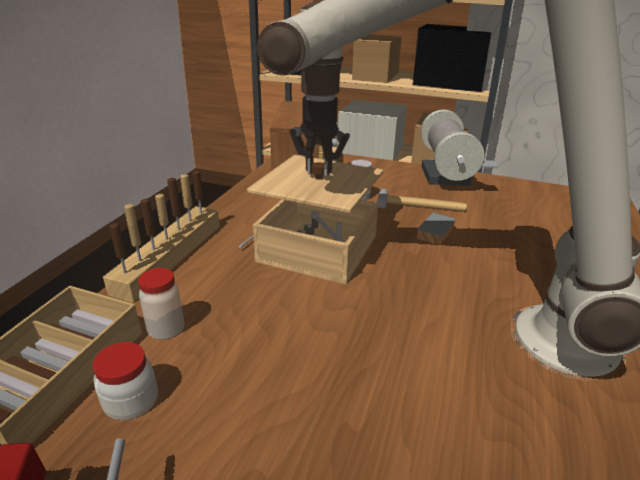

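The lid hangs level from the knob in the side view (320,180), with the open box below it (315,235). I'll carry it to the free bench.

Emit:
carry_out(
  slide=[
    [-0.02, 0.005, 0],
    [-0.06, 0.015, 0],
    [-0.11, 0.03, 0],
    [-0.16, 0.045, 0],
    [-0.21, 0.058, 0],
    [-0.26, 0.07, 0],
    [-0.3, 0.08, 0],
    [-0.325, 0.088, 0],
  ],
  roll=[0, 0, 0, 0, 0, 0, 0, 0],
  claw=[0.02, 0.02, 0.02, 0.02, 0.02, 0.02, 0.02, 0.02],
)

```text
clock: 4.72
position: [479.5, 183.8, 370.8]
ee_rot: [0.708, -0.706, -0.0, 0.001]
contact_force: [-0.2, 0.5, -3.6]
gripper_width: 32.0
grasp_force: 60.1
```

Emit:
carry_out(
  slide=[
    [-0.005, 0, 0.02],
    [-0.005, 0, 0.06],
    [-0.005, 0, 0.1],
    [-0.005, 0, 0.13],
    [-0.005, 0, 0.15],
    [-0.005, 0, 0.16],
    [-0.005, 0, 0.164],
    [-0.005, 0, 0.166],
  ],
  roll=[0, 0, 0, 0, 0, 0, 0, 0],
  claw=[0.02, 0.02, 0.02, 0.02, 0.02, 0.02, 0.02, 0.02],
)

```text
clock: 5.72
position: [481.1, 186.8, 206.1]
ee_rot: [0.707, -0.707, 0.0, -0.001]
contact_force: [0.6, -0.2, -3.9]
gripper_width: 32.1
grasp_force: 60.1
```

Emit:
carry_out(
  slide=[
    [0, 0, 0.002],
    [0, 0, 0.004],
    [0, 0, 0.005],
    [0, 0, 0.006],
    [0, 0, 0.0065],
  ],
  roll=[0, 0, 0, 0, 0],
  claw=[0.02, 0.02, 0.02, 0.02, 0.02],
)

```text
clock: 6.35
position: [481.0, 186.5, 199.2]
ee_rot: [-0.707, 0.707, 0.0, -0.0]
contact_force: [0.0, -0.5, -2.3]
gripper_width: 32.3
grasp_force: 60.3
```

Emit:
carry_out(
  slide=[
    [0, 0, 0.001],
    [0, 0, 0.002],
    [0, 0, 0.002],
  ],
  roll=[0, 0, 0],
  claw=[0.02, 0.02, 0.02],
)

```text
clock: 6.72
position: [480.9, 186.5, 199.1]
ee_rot: [0.707, -0.707, 0.0, -0.0]
contact_force: [-4.9, -1.8, 11.0]
gripper_width: 32.2
grasp_force: 61.6
```

The lid is down on the bench. I'll release it, rise, and go back over the box.

Emit:
carry_out(
  slide=[
    [0, 0, 0],
    [0, 0, 0],
    [0, 0, 0],
    [0, 0, 0],
    [0, 0, -0.04],
    [0, 0, -0.1],
    [0, 0, -0.16],
    [0, 0, -0.22],
  ],
  roll=[0, 0, 0, 0, 0, 0, 0, 0],
  claw=[0.04, 0.06, 0.0854, 0.0854, 0.0854, 0.0854, 0.0854, 0.0854],
)

```text
clock: 7.72
position: [480.6, 186.2, 419.2]
ee_rot: [-0.707, 0.707, 0.0, 0.0]
contact_force: [1.1, 0.0, -0.3]
gripper_width: 85.7
grasp_force: 0.0
```

Emit:
carry_out(
  slide=[
    [0.06, -0.015, 0],
    [0.12, -0.03, 0],
    [0.18, -0.045, 0],
    [0.24, -0.06, 0],
    [0.3, -0.075, 0],
    [0.34, -0.088, 0],
    [0.34, -0.088, 0],
  ],
  roll=[0, 0, 0, 0, 0, 0, 0],
  claw=[0.0854, 0.0854, 0.0854, 0.0854, 0.0854, 0.0854, 0.0854],
)

```text
clock: 8.6
position: [569.3, -156.0, 416.1]
ee_rot: [-0.706, 0.709, 0.0, -0.001]
contact_force: [-0.2, 1.1, -0.1]
gripper_width: 85.6
grasp_force: 0.0
```

Run:
```python
from h import *
np.set_printoptions(precision=2,suppress=True)
p=shot("wrist");save(p,"w2.png");print(p["W"])
for t,z in(("bar_peg",88),("bar_hinge",52),("bar_tip",44),("catch",40),("case",0),("spanner",10)):
    for d in place_of(p,t)[:2]: print(t,d["conf"],np.array(d["at"]),world(p,d["at"],z),world(p,d["at"]))
p=shot("scene");save(p,"sc2.png")
for t,z in(("bar_peg",88),("bar_hinge",52),("bar_tip",44),("catch",40),("case",0),("lid",0),("lid_knob",40)):
    for d in place_of(p,t)[:1]: print(t,d["conf"],np.array(d["at"]),world(p,d["at"],z))
```

```text
[[  -1.     -0.01   -0.    569.4 ]
 [   0.     -0.96   -0.27 -222.56]
 [   0.     -0.27    0.96  384.36]
 [   0.      0.      0.      1.  ]]
bar_peg 0.55 [394.6 246.2] [ 515.37 -133.94   88.  ] [ 515.18 -133.63   86.94]
bar_hinge 0.8 [265.4 104.9] [ 608.83 -232.55   52.  ] [ 608.96 -232.59   50.94]
bar_hinge 0.48 [374.7 245.4] [ 524.88 -123.94   52.  ] [ 519.93 -112.95   14.97]
bar_tip 0.59 [408.5 249.1] [ 495.73 -118.22   44.  ] [ 496.45 -119.24   47.32]
bar_tip 0.5 [318.3 206.6] [ 570.23 -154.41   44.  ] [ 570.31 -147.37    8.85]
catch 0.28 [396.  243.8] [ 505.54 -121.68   40.  ] [ 514.3  -135.53   87.27]
case 0.98 [321.9 204.9] [ 567.05 -147.15    0.  ] [ 567.1  -148.78    8.32]
spanner 0.39 [312.3   3.9] [ 574.1  -309.07   10.  ] [ 573.55 -298.95   53.75]
bar_peg 0.74 [250.3 315.9] [ 656.02 -343.55   88.  ]
bar_hinge 0.93 [277.5 298.5] [ 609.25 -236.12   52.  ]
bar_tip 0.59 [286.6 261.6] [ 488.38 -130.37   44.  ]
catch 0.46 [369.1 224.2] [476.22 183.26  40.  ]
case 0.73 [297.5 293.3] [ 576.64 -151.33    0.  ]
lid 0.72 [442.9 276.3] [753.55 240.52   0.  ]
lid_knob 0.95 [369.5 224.1] [476.5  184.63  40.  ]
```

View pics/w2.png

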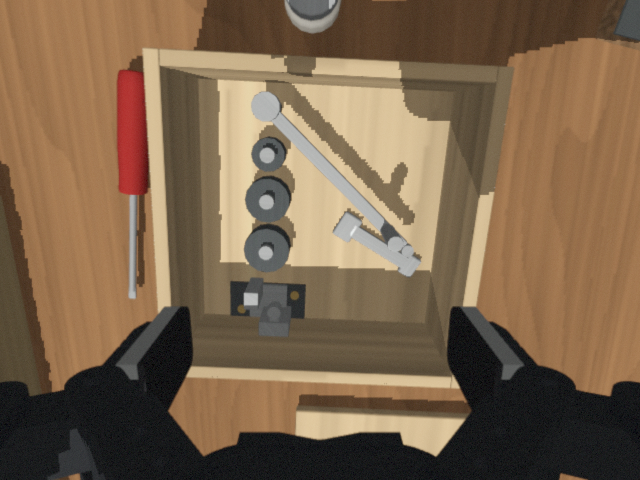

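View pics/sc2.png

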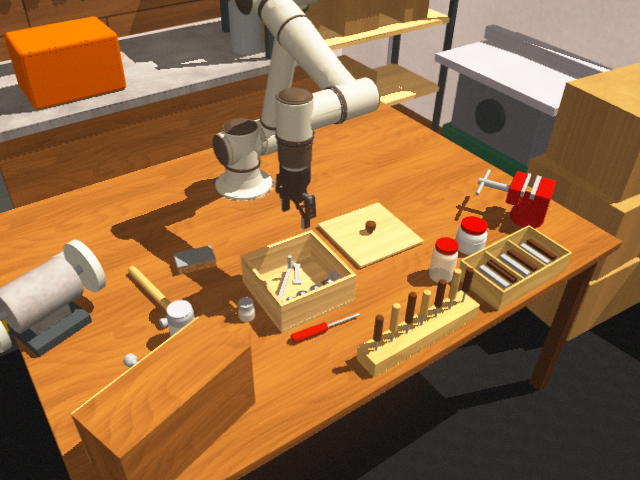

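The lid lies flat, knob up, at (370,240) in the scene view. In the wrist view the hinge is at (265,105), the peg at about (396,244), the stop post at about (252,297) and the bolt housing at about (275,315). I'll enlarge the catch and the peg.

Run:
```python
from h import *
np.set_printoptions(precision=2,suppress=True)
p=shot("wrist");im=cv2.cvtColor(p["img"],cv2.COLOR_RGB2BGR)
a=cv2.resize(im[265:345,220:320],(500,400),interpolation=cv2.INTER_CUBIC)
b=cv2.resize(im[220:280,375:435],(300,300),interpolation=cv2.INTER_CUBIC);b=cv2.copyMakeBorder(b,0,100,0,0,0)
cv2.imwrite("pics/crop.png",np.hstack([a,b]))
c=[world(p,q,100) for q in((145,50),(512,68),(455,385))];print(c,"centre",(c[0]+c[2])/2)
for i in(0,1):
    d=c[i+1]-c[i];print(np.linalg.norm(d),np.degrees(np.arctan2(d[1],d[0])))
for q in((252,297),(275,297),(275,314),(275,328),(240,308)):print(q,world(p,q))
```

```text
[array([ 676.41, -260.27,  100.  ]), array([ 450.18, -249.9 ,  100.  ]), array([466.36, -24.52, 100.  ])] centre [ 571.38 -142.4   100.  ]
226.469682620023 177.37596215068456
225.96138994692978 85.89361787914683
(252, 297) [626.54 -74.66  48.78]
(275, 297) [608.5  -69.23  36.21]
(275, 314) [607.58 -58.79  48.41]
(275, 328) [607.89 -45.82  48.86]
(240, 308) [644.21 -48.46  13.89]
```

View pics/crop.png

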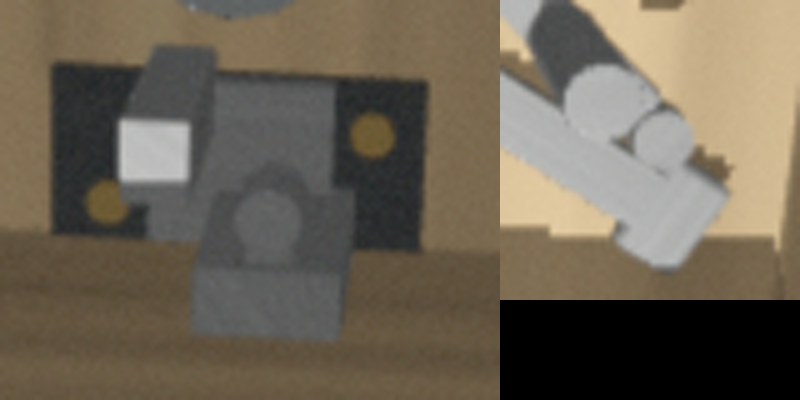

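Run:
```python
from h import *
np.set_printoptions(precision=2,suppress=True)
p=shot("wrist")
peg=world(p,(397,240.4),88);h=world(p,(265.4,105),52);tip=world(p,(408,248),49)
yaw=np.radians(-3.3)
print("hinge",h,"peg",peg,"tip",tip)
for n,q in(("peg",peg),("tip",tip)):
    d=(q-h)[:2];print(n,np.hypot(*d),"th",np.arctan2(d[1],d[0])-np.pi/2-yaw)
f=world(p,(258,295),50);d=(f-h)[:2];c,s=np.cos(yaw),np.sin(yaw)
loc=np.array([c*d[0]+s*d[1],-s*d[0]+c*d[1]]);print("stop face local",loc,"bar angle at stop",-(loc[0]-5)/158)
```

```text
hinge [ 609.48 -229.7    52.  ] peg [ 513.67 -135.62   88.  ] tip [ 497.06 -118.1    49.  ]
peg 134.2774984843862 th 0.8520429353525167
tip 158.40622024014945 th 0.8465882037049237
stop face local [  2.9  152.98] bar angle at stop 0.013275276214016701
```

Emit:
carry_out(
  slide=[
    [-0.008, 0.02, 0.01],
    [-0.016, 0.04, 0.03],
    [-0.0204, 0.0556, 0.06],
    [-0.0204, 0.0556, 0.1],
    [-0.0204, 0.0556, 0.11],
    [-0.0204, 0.0556, 0.11],
  ],
  roll=[-10, -20, -30, -40, -45, -45],
  claw=[0.04, 0.04, 0.04, 0.04, 0.04, 0.04],
)

```text
clock: 10.2
position: [513.3, -133.2, 306.4]
ee_rot: [0.924, -0.383, -0.001, 0.0]
contact_force: [-1.0, 0.6, 0.3]
gripper_width: 40.0
grasp_force: 0.0
```

Run:
```python
from h import *
np.set_printoptions(precision=2,suppress=True)
p=shot("wrist");save(p,"w3.png");print(R.from_quat(read_state()["ee_rot"]).as_matrix())
for d in place_of(p,"bar_peg")[:2]: print(d["conf"],np.array(d["at"]),world(p,d["at"],88))
```

```text
[[ 0.71 -0.71 -0.  ]
 [-0.71 -0.71 -0.  ]
 [ 0.    0.   -1.  ]]
0.61 [323.  264.2] [ 514.82 -135.43   88.  ]
```

View pics/w3.png

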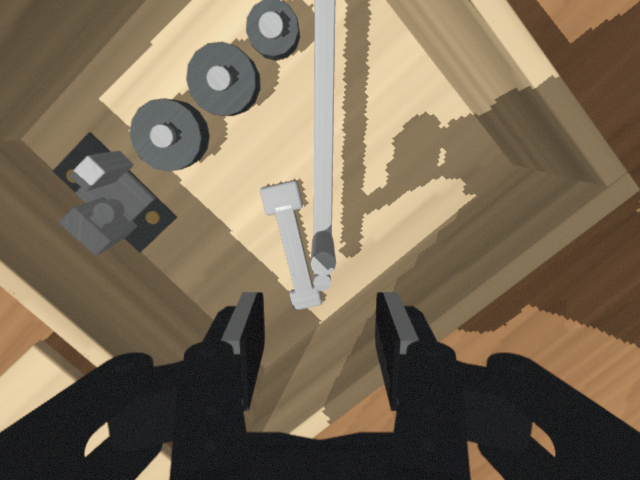

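The wrist view shows the peg at (322,265), centred between the pads, with the bar aligned with the tool's x. I'll descend and close loosely around the peg.

Emit:
carry_out(
  slide=[
    [0.0023, 0.001, 0.03],
    [0.0023, 0.001, 0.055],
    [0.0023, 0.001, 0.073],
    [0.0023, 0.001, 0.073],
    [0.0023, 0.001, 0.073],
    [0.0023, 0.001, 0.073],
  ],
  roll=[0, 0, 0, 0, 0, 0],
  claw=[0.04, 0.04, 0.04, 0.024, 0.024, 0.024],
)

```text
clock: 11.05
position: [514.8, -135.4, 235.5]
ee_rot: [0.924, -0.383, 0.001, -0.0]
contact_force: [0.6, -0.5, 0.6]
gripper_width: 24.1
grasp_force: 0.0
```

```bash
cat > plan.py <<'E'
from h import *
import sys
# rows for bar angles given, measured in the tool's axes from the present pose
s=read_state();M=R.from_quat(s["ee_rot"]).as_matrix();P=s["position"]
H=np.array([609.5,-230.0]);a0=np.degrees(np.arctan2(M[1,1],M[0,1]))
for th in map(float,sys.argv[2:]):
    d=np.radians(86.7)+th; ty=np.degrees(d)+90
    t=np.array([np.cos(d+np.pi/2),np.sin(d+np.pi/2)])
    q=H+135*np.array([np.cos(d),np.sin(d)])+float(sys.argv[1])*t
    l=M.T@np.append(q-P[:2],0)
    print(th,l.round(1),"roll",round((a0-ty+180)%360-180,1))
d=P[:2]-H;print("now th",np.arctan2(d[1],d[0])-np.radians(86.7),np.hypot(*d),s["contact_force"].round(1),s["gripper_width"])
E
python3 plan.py 0 0.8 0.7 0.6 0.5 0.4 0.3 0.2 0.15
```

```text
0.8 [-1.  -5.9  0. ] roll 2.5
0.7 [  0.2 -19.4   0. ] roll 8.2
0.6 [  2.8 -32.6   0.1] roll 13.9
0.5 [  6.7 -45.5   0.1] roll 19.6
0.4 [ 11.9 -58.    0.1] roll 25.4
0.3 [ 18.3 -69.9   0.2] roll 31.1
0.2 [ 25.8 -81.1   0.2] roll 36.8
0.15 [ 30.  -86.4   0.2] roll 39.7
now th 0.8438716725836848 133.8702621136075 [ 0.6 -0.5  0.6] 24.097695680869315
```

Emit:
carry_out(
  slide=[
    [-0.001, -0.006, 0],
    [0, -0.0194, 0],
    [0.003, -0.0326, 0],
    [0.0067, -0.0455, 0],
    [0.012, -0.058, 0],
    [0.0183, -0.07, 0],
    [0.022, -0.0757, 0],
    [0.0258, -0.081, 0],
  ],
  roll=[2.5, 8, 14, 19.5, 25.5, 31, 34, 37],
  claw=[0.024, 0.024, 0.024, 0.024, 0.024, 0.024, 0.024, 0.024],
)

```text
clock: 12.05
position: [589.6, -96.5, 234.9]
ee_rot: [0.754, -0.657, -0.0, 0.0]
contact_force: [-2.2, -0.7, 2.2]
gripper_width: 24.0
grasp_force: 1.0
```

```bash
python3 plan.py 0 0.18 0.16 0.14 0.12 0.1 0.08 0.06 0.04 0.02
python3 - <<'E'
from h import *
p=shot("wrist");save(p,"w4.png")
E
```

```text
0.18 [-0.  -3.5 -0. ] roll 0.9
0.16 [ 0.  -6.2 -0. ] roll 2.0
0.14 [ 0.1 -8.9 -0. ] roll 3.2
0.12 [  0.3 -11.6  -0. ] roll 4.3
0.1 [  0.5 -14.3  -0. ] roll 5.5
0.08 [  0.8 -16.9  -0. ] roll 6.6
0.06 [  1.2 -19.6  -0. ] roll 7.8
0.04 [  1.6 -22.3  -0. ] roll 8.9
0.02 [  2. -25.  -0.] roll 10.0
now th 0.20573651041395036 134.94468790871608 [-2.2 -0.7  2.2] 24.004812373679002
```

View pics/w4.png

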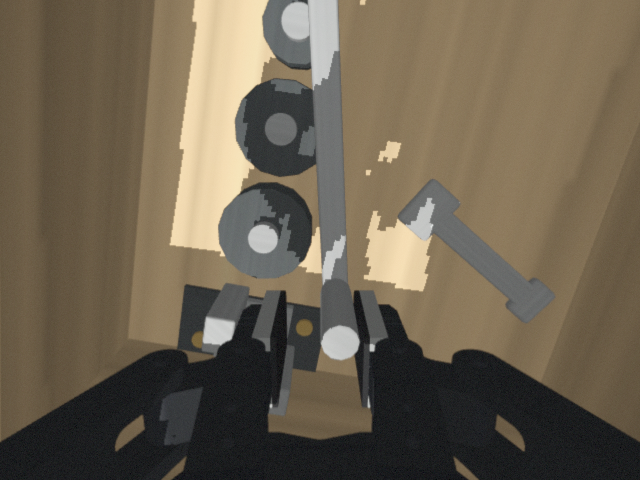

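The wrist view shows the peg at (340,342) resting against the trailing pad, with the catch ahead at about (250,325). I'll go on slowly to just before the bolt.

Emit:
carry_out(
  slide=[
    [0, -0.004, 0],
    [0, -0.008, 0],
    [0.0003, -0.011, 0],
    [0.0005, -0.013, 0],
    [0.0005, -0.0143, 0],
  ],
  roll=[1, 2.5, 4, 5, 5.5],
  claw=[0.024, 0.024, 0.024, 0.024, 0.024],
)

```text
clock: 12.72
position: [604.1, -94.9, 234.2]
ee_rot: [0.722, -0.692, -0.0, 0.0]
contact_force: [-2.4, -0.6, 2.3]
gripper_width: 23.8
grasp_force: 1.1
```

Emit:
carry_out(
  slide=[
    [0, -0.0005, 0],
    [0, -0.001, 0],
    [0, -0.0015, 0],
    [0, -0.002, 0],
    [0, -0.002, 0],
  ],
  roll=[0, 0, 0.5, 0.5, 0.5],
  claw=[0.024, 0.024, 0.024, 0.024, 0.024],
)

```text
clock: 13.35
position: [606.1, -94.8, 234.2]
ee_rot: [0.719, -0.695, -0.0, 0.0]
contact_force: [-1.9, 0.0, 0.9]
gripper_width: 24.1
grasp_force: 1.0
```

Emit:
carry_out(
  slide=[
    [0, -0.0005, 0],
    [0, -0.001, 0],
    [0, -0.0015, 0],
    [0, -0.002, 0],
    [0, -0.002, 0],
  ],
  roll=[0, 0, 0.5, 1, 1],
  claw=[0.024, 0.024, 0.024, 0.024, 0.024],
)

```text
clock: 13.98
position: [608.1, -94.8, 234.2]
ee_rot: [0.713, -0.701, 0.0, -0.0]
contact_force: [-0.2, -1.0, 1.4]
gripper_width: 23.9
grasp_force: 1.0
```

Emit:
carry_out(
  slide=[
    [0, -0.0005, 0],
    [0, -0.001, 0],
    [0, -0.0015, 0],
    [0, -0.002, 0],
    [0, -0.002, 0],
  ],
  roll=[0, 0, 0.5, 1, 1],
  claw=[0.024, 0.024, 0.024, 0.024, 0.024],
)

```text
clock: 14.6
position: [609.4, -94.9, 234.1]
ee_rot: [-0.707, 0.707, 0.001, -0.001]
contact_force: [-5.5, -1.5, 2.0]
gripper_width: 24.2
grasp_force: 2.5
```

The bolt is being met: the force rises to 5.5 N.

Emit:
carry_out(
  slide=[
    [0, -0.0005, 0],
    [0, -0.001, 0],
    [0, -0.0015, 0],
    [0, -0.002, 0],
    [0, -0.002, 0],
  ],
  roll=[0, 0, 0.5, 1, 1],
  claw=[0.024, 0.024, 0.024, 0.024, 0.024],
)

```text
clock: 15.22
position: [610.4, -95.1, 234.0]
ee_rot: [-0.701, 0.714, 0.002, -0.002]
contact_force: [-8.2, -1.8, 5.5]
gripper_width: 23.8
grasp_force: 4.1
```

Emit:
carry_out(
  slide=[
    [0, -0.0005, 0],
    [0, -0.001, 0],
    [0, -0.0015, 0],
    [0, -0.0015, 0],
  ],
  roll=[0, 0, 0.5, 0.5],
  claw=[0.024, 0.024, 0.024, 0.024],
)

```text
clock: 15.72
position: [611.1, -95.1, 233.9]
ee_rot: [-0.697, 0.717, 0.003, -0.003]
contact_force: [-9.9, -1.7, 6.7]
gripper_width: 24.1
grasp_force: 5.3
```

Emit:
carry_out(
  slide=[
    [0, -0.0005, 0],
    [0, -0.001, 0],
    [0, -0.0015, 0],
    [0, -0.002, 0],
    [0, -0.002, 0],
  ],
  roll=[0, 0, 0, 0, 0],
  claw=[0.024, 0.024, 0.024, 0.024, 0.024],
)

```text
clock: 16.35
position: [612.6, -95.1, 233.8]
ee_rot: [-0.697, 0.717, 0.004, -0.004]
contact_force: [-12.2, -1.1, 7.8]
gripper_width: 24.2
grasp_force: 6.0
```

Emit:
carry_out(
  slide=[
    [0, -0.0005, 0],
    [0, -0.001, 0],
    [0, -0.0015, 0],
    [0, -0.002, 0],
    [0, -0.002, 0],
  ],
  roll=[0, 0, 0, 0, 0],
  claw=[0.024, 0.024, 0.024, 0.024, 0.024],
)

```text
clock: 16.98
position: [615.5, -95.0, 233.9]
ee_rot: [-0.697, 0.717, 0.003, -0.003]
contact_force: [-8.8, -0.0, 5.7]
gripper_width: 24.1
grasp_force: 4.7
```

Emit:
carry_out(
  slide=[
    [0, -0.0005, 0],
    [0, -0.001, 0],
    [0, -0.0015, 0],
    [0, -0.0015, 0],
  ],
  roll=[0, 0, 0, 0],
  claw=[0.024, 0.024, 0.024, 0.024],
)

```text
clock: 17.48
position: [619.5, -94.8, 234.2]
ee_rot: [-0.698, 0.716, -0.001, 0.001]
contact_force: [-2.1, -1.0, 0.6]
gripper_width: 24.4
grasp_force: 0.9
```

Emit:
carry_out(
  slide=[
    [0, -0.0005, 0],
    [0, -0.001, 0],
    [0, -0.0015, 0],
    [0, -0.0015, 0],
  ],
  roll=[0, 0, 0, 0],
  claw=[0.024, 0.024, 0.024, 0.024],
)

```text
clock: 17.98
position: [620.7, -94.8, 234.2]
ee_rot: [-0.698, 0.716, -0.0, 0.0]
contact_force: [-1.5, 0.5, 0.9]
gripper_width: 24.0
grasp_force: 0.8
```

Run:
```python
from h import *
p=shot("wrist");save(p,"w5.png")
for d in place_of(p,"bar_peg")[:2]: print(d,world(p,d["at"],88))
s=read_state();print(s["contact_force"],s["position"])
```

```text
{'at': [341.3, 341.8], 'conf': 0.69} [614.57184754 -97.44152744  88.        ]
[-1.47909657 -0.09275842  0.96362222] [620.63331302 -94.77988651 234.23974443]
```

Emit:
carry_out(
  slide=[
    [0, -0.0005, 0],
    [0, -0.001, 0],
    [0, -0.001, 0],
  ],
  roll=[0, 0, 0],
  claw=[0.024, 0.024, 0.024],
)

```text
clock: 18.45
position: [621.5, -94.8, 234.2]
ee_rot: [-0.698, 0.716, 0.0, -0.0]
contact_force: [-2.4, 1.6, 0.8]
gripper_width: 23.8
grasp_force: 1.2
```

Emit:
carry_out(
  slide=[
    [0, -0.0005, 0],
    [0, -0.001, 0],
    [0, -0.001, 0],
  ],
  roll=[0, 0, 0],
  claw=[0.024, 0.024, 0.024],
)

```text
clock: 18.82
position: [622.1, -94.9, 234.1]
ee_rot: [-0.698, 0.716, 0.001, -0.001]
contact_force: [-5.7, 2.9, 3.0]
gripper_width: 23.9
grasp_force: 2.3
```

The stop has been touched gently. I'll back off to centre the peg and see whether the bar stays.

Emit:
carry_out(
  slide=[
    [0, 0.001, 0],
    [0, 0.003, 0],
    [0, 0.005, 0],
    [0, 0.007, 0],
    [0, 0.007, 0],
  ],
  roll=[0, 0, 0, 0, 0],
  claw=[0.024, 0.024, 0.024, 0.024, 0.026],
)

```text
clock: 19.45
position: [615.6, -94.8, 234.3]
ee_rot: [-0.698, 0.716, -0.0, 0.0]
contact_force: [0.6, 0.2, -0.2]
gripper_width: 26.3
grasp_force: 0.0
```

Run:
```python
from h import *
p=shot("wrist")
for d in place_of(p,"bar_peg")[:2]: print(d,world(p,d["at"],88))
s=read_state();print(s["contact_force"],s["position"],s["gripper_width"])
```

```text
{'at': [324.7, 340.9], 'conf': 0.85} [614.48144614 -97.89002772  88.        ]
[-4.17851593e-04 -4.73246525e-01 -4.12048585e-01] [615.66494848 -94.79056739 234.32396537] 25.74054609949127
```

The peg stays at x≈614 with no contact. I'll retract and check.

Emit:
carry_out(
  slide=[
    [0, 0.001, 0],
    [0, 0.001, -0.02],
    [0, 0.001, -0.06],
    [0, 0.001, -0.12],
    [0, 0.001, -0.17],
    [0.02, 0.03, -0.18],
    [0.04, 0.06, -0.18],
    [0.04, 0.06, -0.18],
  ],
  roll=[0, 0, 0, 0, 0, 0, 0, 0],
  claw=[0.034, 0.034, 0.034, 0.034, 0.04, 0.04, 0.04, 0.04],
)

```text
clock: 20.55
position: [552.7, -134.1, 415.1]
ee_rot: [-0.697, 0.717, -0.0, 0.0]
contact_force: [0.9, -0.5, -1.0]
gripper_width: 39.5
grasp_force: 0.0
```

Run:
```python
from h import *
p=shot("wrist");H=np.array([609.5,-230.0])
for t,z in(("bar_peg",88),("bar_tip",49),("bar_hinge",52)):
    for d in place_of(p,t)[:1]:
        w=world(p,d["at"],z);v=w[:2]-H;print(t,d,w,np.hypot(*v),np.arctan2(v[1],v[0])-np.radians(86.7))
im=cv2.cvtColor(p["img"],cv2.COLOR_RGB2BGR);q=shot("scene");i2=cv2.cvtColor(q["img"],cv2.COLOR_RGB2BGR)
c=cv2.resize(i2[180:360,200:460],(400,277))
cv2.imwrite("pics/fin.png",np.hstack([cv2.resize(im,(400,300)),cv2.copyMakeBorder(c,0,23,0,0,0)]))
print(read_state()["position"],read_state()["contact_force"])
```

```text
bar_peg {'at': [238.5, 268.4], 'conf': 0.93} [613.33592428 -97.35979586  88.        ] 132.69565957603112 0.028684152995870793
bar_tip {'at': [247.1, 281.5], 'conf': 0.91} [615.30792986 -72.01530868  49.        ] 158.0914126090559 0.02084980160941763
bar_hinge {'at': [236.5, 75.5], 'conf': 0.89} [ 610.62154539 -232.22446171   52.        ] 2.4912033206602002 -2.617004935577377
[ 555.19068669 -132.81626224  413.85243811] [-0.17407063 -0.12513029 -1.15871158]
```

View pics/fin.png

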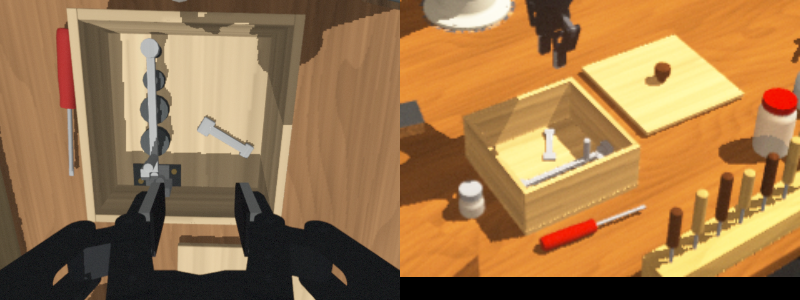

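The final view shows the bar over the cutters, running from (150,47) to (155,172), and held in the catch with the robot clear. The lid is flat with its knob up at (660,85), and the jars, spanner and screwdriver have not moved.

```bash
python3 -c "
from bench import *
print(job_done())"
```

```text
the job is handed in; nothing more can be done
None
```

The job is handed in after about 21 s of the 58 s: the lid lies flat and knob up on the bench, and the bar snapped in behind the spring bolt, touched the stop at only about 6 N, and stayed at about 0.02 rad after I let go.

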